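# Clear used test cassettes off the sorting stand and put the buffer bottle away

### The job

Clear the sorting stand: slide the two used test cassettes and the loose screw cap off its open end into the waste bin standing against it, sweeping them rather than lifting them. Put the white dropper bottle back upright in its own bay of the kit tray, the empty bay with the ring-marked card, keeping it upright on the way. The sealed specimen pot stays where it stands on the stand, and the two brown bottles stay in their bays.

Things in the scene. Friction and masses are not known exactly. Their poses are not given: they have to be found in the camera images.
- stand: Brushed steel sorting stand, fixed, a table 280 (its x) by 260 (its y) mm with a flat top 70 mm above the bench; along the near and far sides (its -x and +x edges) runs a lip 6 mm wide, 8 mm high; the other two ends (its +y and -y edges, 130 mm from the middle) are open and flush. Origin on the bench under its middle; z up.
- bin: Grey open waste bin, fixed, 300 (its x) by 130 (its y) mm, rim 62 mm above the bench (8 mm below the stand's top), walls and floor 4 mm. It stands 2 mm from one open end of the stand, its long side along that end: left or right varies. Same yaw as the stand. Origin on the bench under its middle.
- tray: Open light grey kit tray, fixed, 186 (its x) by 66 (its y) mm, 22 mm high, walls 5 mm, floor top 5 mm above the bench; two cross walls make three bays in a row along its x, 55 by 56 mm each, 60 mm apart. It lies on the bench by the open end of the stand away from the bin, 34 mm from it. Same yaw as the stand. Origin on the bench under its middle.
- card: White card 46 x 46 x 2 mm with a printed dark ring of 33 mm diameter, fixed on the floor of the one empty tray bay (which of the three varies). Origin at the centre of its underside, 5 mm above the bench; a bottle standing on it stands 7 mm above the bench.
- cassette_a: Used test cassette, loose flat white plastic bar 70 (its x) x 24 x 10 mm with a small grey window, 20 g, lying on the stand at any yaw. Origin at the centre of its underside.
- cassette_b: The other used test cassette, same size and look.
- cap: Loose white screw cap lying upside down, a disc of 35 mm diameter, 16 mm high, with a grey inside, 15 g, lying on the stand. Origin at the centre of its underside.
- bottle: White dropper bottle with a pointed grey nozzle, loose, standing on the stand; body 28 mm diameter and 56 mm high, 80 mm high overall, 45 g. Origin at the centre of its underside, z up its axis.
- pot: Sealed specimen pot, clear with a white lid, loose, standing near the middle of the stand, 44 mm diameter, 50 mm high, 80 g. Origin at the centre of its underside. To be left alone.
- reagent_a: Brown bottle with black cap, loose, standing in a tray bay, 32 mm diameter, 54 mm high. Origin at the centre of its underside. To be left alone.
- reagent_b: The other brown bottle, same size, in another bay. To be left alone.

How it is judged:
By the outcome, as a careful person would: the job done as asked, in the order asked, and still so for the second after the job is handed in, with the robot touching nothing.
It also fails if it takes over 67 s, if anything falls off the work surface, if the arm or the gripper's body presses on something with over 40 N, if the wrist force passes 120 N, or if a joint passes its speed limit or range.

### The arm

A 6-joint arm with a two-finger parallel gripper is mounted at the origin on the work surface. World frame = base frame: x ahead of the robot, y to its left, z up, the work surface at z = 0. Lengths are in mm, angles in rad, forces in N, time in s.
With the tool pointing down it reaches from about 350 to 875 mm from the base axis. Payload 4.2 kg.
Tool frame: the origin (TCP) lies midway between the tips of the shut fingers; the grasp point (between the pads) lies 19 mm behind it (arm.tcp_to_grasp is the distance from the TCP to the grasp point, in mm); z points along the fingers, y is the line along which they close (so a half turn about z gives the same grasp; the last joint's range is limited). The gripper opens to 85 mm and grips with 20 to 120 N. Pads are 22 mm wide; open, the fingers measure 114 mm over their backs; the gripper's body (76 mm by 85 mm) begins 54 mm behind the grasp point. The pads swing forward as they close: fully open they stand 13 mm farther back than shut.
Start: joints at [-0.905, 0.385, 0.008, 0, -1.194, -0.259], TCP at [247.308, -573.967, 205.812] pointing down, gripper open.
Joint ranges: [-3.14, 3.14], [-1.21, 2.06], [-1.07, 1.41], [-3.16, 2.05], [-2.99, -0.16], [-3.1, 3.1]. Speed limits (rad/s): [2.79, 2.79, 3.14, 3.14, 3.14, 3.14].

### API

Orientations are given as a unit quaternion [x, y, z, w].
In Python, from bench import arm, get_image gives the robot as it stands.
- The arm moves only by the tool drive_tool, never from a script. Its argument "deltas" is a list of rows, each a list of 2 entries, a list of its own where there are three numbers: the shift along the tool's x, y, z in cm, then the turn, a rotation vector about the tool's x, y, z in degrees. In form: [[[x, y, z], [ax, ay, az]], ...]. A call has 1 to 12 rows; each row shifts and turns the commanded pose from where the row before left it, along the tool's axes as they then stand; what a row does not reach is not made up. A row lasts 1/10 s, in which the tool goes at most 50 mm and 8.59 degrees, less where a joint would pass 70% of its speed; a pose out of reach is approached as far as the arm can. A call with a gripper value outside its range is refused whole. "claw" is the finger opening in cm, from 0 to 8.54, set as the call begins (left out, the last holds). The fingers move at their own pace and stop on an object; the grip force is fixed at half the most. Time passes only in rows, so rows that do not move let the fingers close. It gives the time, the measured TCP pose, the force, the opening and the grip force at its end, in the units of the state.
- arm.read_state(): the state, without advancing time (a new reading comes with each control period).
- get_image(name): name is "side" or "top"; returns a dict with "img" (384x512x3 uint8, red, green, blue), "fx", "fy", "cx", "cy" (pixels), "eye" and "orientation" of the camera in the world. Camera axes: x right, y down, z forward; pixel columns grow to the right and rows downward; lengths in mm; the calibration is good to about 2 mm. A picture is of the moment at which its call begins. There is no depth.
- arm.job_done(): hands the job in; it is judged then, once.
The state is a dict: "clock": time; "joints": joint angles; "joint_vel": joint speeds; "joint_efforts": joint torques, N m; "position": TCP position; "ee_rot": TCP orientation; "contact_force": force on the tool from outside, world axes, zero at the start; "wrist_torque": the same for the moment, N m; "gripper_width": finger opening in mm; "grasp_force": force on a finger pad.
Only numpy, scipy, OpenCV 4.12 (cv2) and the standard library are available. Lean on these libraries where they do the work, as an engineer would, in place of code of your own. Each camera call takes 0.05 s, during which the arm holds its last target. There are 200 camera calls.

## Working session

There is one attempt and no reset: what is moved stays moved. The work goes in short steps, Python scripts to look and compute and a tool call to move; the robot and the scene stay as the last step left them, time stands still between calls to the robot, and variables do not carry over. Pictures are saved under pics/ and viewed, at most 10 in all, crops included, and the job is handed in when it is done.

Besides the shell and the picture viewer there is one more tool, called after "Emit:" by a JSON object that holds its "op" and its "data". drive_tool: Moves the arm, as the interface text tells. Its arguments: {"type":"object","properties":{"deltas":{"type":"array"},"claw":{"type":"number"}},"required":["deltas"]}

```bash
mkdir -p pics; ls
python3 - <<'E'
from bench import arm,get_image
import cv2,numpy as np
for n in("top","side"):
    d=get_image(n); cv2.imwrite(f"pics/{n}0.png",cv2.resize(d["img"][:,:,::-1],(800,600),interpolation=cv2.INTER_CUBIC))
    print(n,{k:np.round(v,4).tolist() for k,v in d.items() if k!="img"})
s=arm.read_state();print(s["clock"],s["position"],s["ee_rot"],s["contact_force"])
E
```

```text
pics
top {'fx': 471.8269, 'fy': 471.8269, 'cx': 254.8996, 'cy': 191.272, 'eye': [391.6911, 25.1078, 916.3904], 'orientation': [-0.6872, 0.7191, -0.0742, 0.0716]}
side {'fx': 450.8908, 'fy': 450.8908, 'cx': 251.6012, 'cy': 187.2366, 'eye': [381.5035, 618.0887, 432.8787], 'orientation': [-0.1225, 0.8559, -0.4976, 0.0692]}
0.1 [ 247.05507461 -573.45552668  204.82386816] [-2.01885393e-01  9.79408629e-01  9.80009156e-04 -2.53972948e-04] [ 0.55985881  0.34426679 -0.30899241]
```

View pics/top0.png

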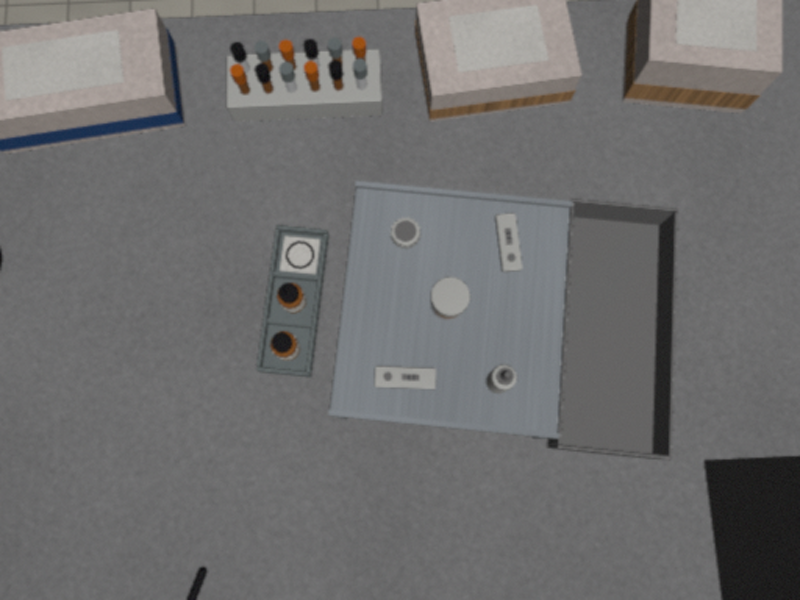

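View pics/side0.png

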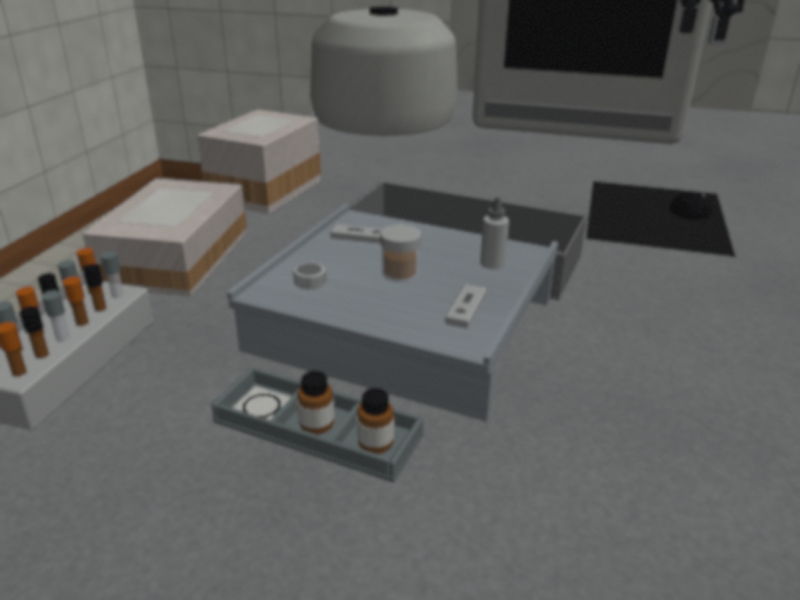

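The top view shows the stand with corners near (357,186), (573,204), (558,437) and (330,414). The bin is on the right (-y) and the tray on the left, with the card at (300,255). The cap is at (405,232), cassettes at (509,243) and (405,378), the bottle base near (503,380), and the pot at (450,298). The side view agrees: the bottle stands at (494,240) and the ring is in the far bay.

```bash
cat > h.py <<'E'
from bench import arm,get_image
import cv2,numpy as np
from scipy.spatial.transform import Rotation as R
def ray(d,p):
    v=R.from_quat(d["orientation"]).apply([(p[0]-d["cx"])/d["fx"],(p[1]-d["cy"])/d["fy"],1]); return np.array(d["eye"]),v
def at(d,p,z):
    e,v=ray(d,p); return (e+v*(z-e[2])/v[2])[:2]
def white(d,lo=150,box=(205,115,370,270)):
    hsv=cv2.cvtColor(d["img"],cv2.COLOR_RGB2HSV); m=((hsv[...,2]>lo)&(hsv[...,1]<40)).astype(np.uint8)
    k=np.zeros_like(m);x0,y0,x1,y1=box;k[y0:y1,x0:x1]=1
    m=cv2.morphologyEx(m*k,cv2.MORPH_CLOSE,np.ones((3,3)))
    return [c for c in cv2.findContours(m,cv2.RETR_EXTERNAL,cv2.CHAIN_APPROX_NONE)[0] if cv2.contourArea(c)>60]
E
python3 - <<'E'
from h import *
d=get_image("top");s=get_image("side");k=1.5625
C=[at(d,(u/k,v/k),z) for u,v,z in((357,185,78),(573,203,78),(557,437,78),(330,415,78))]
print("corners",np.round(C,1).tolist(),[round(np.linalg.norm(C[i]-C[i-3])) for i in range(4)])
print("tray",[np.round(at(d,(u/k,v/k),22),1).tolist() for u,v in((278,226),(328,230),(312,376),(260,371))])
im=d["img"];print("surf",im[160,250],"casA",im[145,322],"cap",im[140,259],"pot",im[190,288])
for n,dd,b in(("top",d,(205,115,370,270)),("card",d,(175,145,210,182)),("side",s,(150,120,350,215))):
  for lo in(135,):
    for c in white(dd,lo,b):
        r=cv2.minAreaRect(c);P=cv2.boxPoints(r)
        print(n,np.round(r[0],1).tolist(),np.round(r[1],1).tolist(),cv2.contourArea(c),
          "w:",*[np.round(at(dd,r[0],z),1).tolist() for z in((10,) if n=="card" else (80,120))], "len@80:",[round(float(np.linalg.norm(at(dd,P[i],80)-at(dd,P[i+1],80))),1) for i in(0,1)],np.round([at(dd,p,80) for p in P]).tolist())
E
```

```text
corners [[709.0, 61.2], [674.6, -195.7], [401.6, -152.1], [437.3, 100.8]] [259, 276, 255, 275]
tray [[680.0, 165.4], [671.8, 102.3], [488.2, 126.4], [497.1, 189.4]]
surf [124 128 132] casA [153 153 150] cap [144 144 141] pot [157 158 154]
top [244.3, 263.4] [64.3, 8.7] 93.5 w: [438.5, 42.5] [436.2, 41.7] len@80: [15.1, 113.1] [[439.0, 99.0], [454.0, 97.0], [438.0, -14.0], [423.0, -12.0]]
top [257.5, 241.4] [41.5, 12.7] 452.0 w: [476.0, 17.5] [472.0, 17.8] len@80: [22.6, 73.7] [[468.0, 55.0], [490.0, 53.0], [484.0, -20.0], [462.0, -18.0]]
top [352.0, 170.0] [58.0, 14.0] 317.0 w: [598.4, -161.1] [588.5, -152.2] len@80: [25.9, 109.5] [[654.0, -153.0], [653.0, -179.0], [544.0, -169.0], [545.0, -144.0]]
top [330.2, 153.6] [37.2, 21.0] 421.0 w: [631.3, -123.8] [619.8, -116.6] len@80: [39.3, 70.9] [[665.0, -103.0], [669.0, -142.0], [598.0, -144.0], [595.0, -106.0]]
top [276.3, 159.2] [87.8, 38.7] 1649.5 w: [625.1, -24.0] [613.9, -21.7] len@80: [73.2, 166.1] [[686.0, 43.0], [718.0, -23.0], [566.0, -89.0], [536.0, -25.0]]
card [191.4, 162.7] [23.7, 22.7] 485.0 w: [645.1, 140.9] len@80: [43.0, 43.8] [[607.0, 156.0], [650.0, 151.0], [644.0, 108.0], [601.0, 113.0]]
side [298.6, 192.9] [13.4, 25.7] 267.0 w: [478.1, 19.5] [467.1, 87.3] len@80: [74.7, 27.6] [[491.0, 48.0], [486.0, -27.0], [464.0, -10.0], [471.0, 61.0]]
side [256.5, 148.0] [10.0, 23.0] 173.0 w: [585.2, -121.3] [562.1, -37.4] len@80: [43.9, 44.5] [[612.0, -137.0], [570.0, -149.0], [559.0, -106.0], [599.0, -94.0]]
```

```bash
cat >> h.py <<'E'
O=np.array([555.8,-47.0]);a=np.radians(-8.0);EX=np.array([np.cos(a),np.sin(a)]);EY=np.array([-np.sin(a),np.cos(a)])
def S(w): w=np.array(w)-O; return np.round([w@EX,w@EY],1).tolist()
def W(x,y): return O+x*EX+y*EY
def tool():
    s=arm.read_state();p=s["position"];r=R.from_quat(s["ee_rot"]);m=r.as_matrix()
    print("t",round(s["clock"],2),"S",S(p[:2]),"z",round(p[2],1),"tool x in S",S(O+m[:2,0]*100),"tool z",np.round(m[:,2],3).tolist(),"F",np.round(s["contact_force"],1).tolist(),"w",round(s["gripper_width"],1),"g",round(s["grasp_force"],1),"j6",round(s["joints"][5],2))
E
python3 - <<'E'
from h import *
d=get_image("top");s=get_image("side");k=1.5625
for n,dd,u,v,z in(("cap",d,405,232,84),("cap s",s,310,272,84),("pot lid",d,450,297,120),("pot s",s,401,235,118),("casA",d,509,243,80),("casA tl",d,498,215,80),("casA bl",d,503,271,80),("casB",d,405,378,80),("casB",s,467,305,80),("bottle",d,503,378,122),("nozzle",d,506,375,150),("nozzle s",s,497,201,150),("tray",d,294.5,301,22),("regfar",d,289,294,59),("card",d,299.5,255,7),("card s",s,262,405,7)):
    print(n,S(at(dd,(u/k,v/k),z)))
e1,v1=ray(d,(506/k,375/k));e2,v2=ray(s,(497/k,201/k))
t=np.linalg.lstsq(np.c_[v1,-v2],e2-e1,rcond=None)[0];print("noz3d",e1+v1*t[0],e2+v2*t[1])
tool()
E
```

```text
cap [81.7, 65.6]
cap s [81.9, 72.0]
pot lid [1.0, 8.4]
pot s [2.6, 14.9]
casA [81.0, -57.5]
casA tl [114.2, -42.3]
casA bl [46.4, -52.7]
casB [-88.7, 49.7]
casB [-88.8, 61.6]
bottle [-83.0, -55.4]
nozzle [-82.7, -54.6]
nozzle s [-82.6, -41.4]
tray [-0.9, 194.9]
regfar [-0.1, 196.4]
card [62.1, 198.4]
card s [64.5, 201.4]
noz3d [466.84241464 -90.45378476 144.16215339] [469.94083894 -90.17256484 144.42160041]
t 0.3 S [-232.2, -564.6] z 205.4 tool x in S [-85.4, -52.0] tool z [-0.0, 0.001, -1.0] F [0.7, 0.1, 0.2] w 85.6 g 0.0 j6 -0.26
```

Emit:
{"op": "drive_tool", "data": {"deltas": [[[0,0,0],[0,0,-7.4]],[[0,0,0],[0,0,-7.4]],[[0,0,0],[0,0,-7.4]],[[0,0,0],[0,0,-7.4]],[[0,0,0],[0,0,-7.4]],[[0,0,0],[0,0,-7.4]],[[0,0,0],[0,0,-7.4]],[[0,0,0],[0,0,-6.8]],[[-2,-1,0],[0,0,0]],[[-3,-2,0],[0,0,0]]], "claw": 2.0}}

```text
clock: 1.3
position: [283.3, -529.0, 205.4]
ee_rot: [-0.654, 0.756, 0.0, -0.0]
contact_force: [0.6, 0.3, 0.3]
gripper_width: 20.0
grasp_force: 0.0
```

Emit:
{"op": "drive_tool", "data": {"deltas": [[[-4,-2,0],[0,0,0]],[[-4,-2.3,0],[0,0,0]],[[-4,-2.3,0],[0,0,0]],[[-4,-2.3,0],[0,0,0]],[[-4,-2.3,0],[0,0,0]],[[-4,-2.3,0],[0,0,0]],[[-4,-2.3,0],[0,0,0]],[[-4,-2.3,0],[0,0,0]],[[-4,-2.3,0],[0,0,0]],[[-4,-2.3,0],[0,0,0]],[[-4,-2.3,0],[0,0,0]],[[0,0,0],[0,0,0]]]}}

```text
clock: 2.5
position: [596.4, -124.2, 205.1]
ee_rot: [-0.657, 0.753, -0.0, 0.0]
contact_force: [-0.3, 0.1, -0.7]
gripper_width: 19.8
grasp_force: 0.0
```

```bash
python3 -c "
from h import *
tool()"
```

```text
t 2.5 S [50.9, -70.8] z 205.1 tool x in S [0.4, -100.0] tool z [0.001, 0.0, -1.0] F [-0.3, 0.1, -0.7] w 19.8 g 0.0 j6 -0.2
```

Emit:
{"op": "drive_tool", "data": {"deltas": [[[-3,-1.5,0],[0,0,0]],[[-2.8,-1.5,2],[0,0,0]],[[0,0,3],[0,0,0]],[[0,0,3],[0,0,0]],[[0,0,2.7],[0,0,0]],[[0,0,1.5],[0,0,0]],[[0,0,1],[0,0,0]],[[0,0,0],[0,0,0]]]}}

```text
clock: 3.3
position: [630.4, -75.4, 72.4]
ee_rot: [-0.655, 0.755, 0.001, -0.001]
contact_force: [-0.2, 0.0, -0.2]
gripper_width: 19.7
grasp_force: 0.0
```

```bash
python3 -c "
from h import *
tool()
d=get_image('top');cv2.imwrite('pics/a.png',cv2.resize(d['img'][100:300,190:440,::-1],(750,600),interpolation=cv2.INTER_CUBIC))"
```

```text
t 3.3 S [77.8, -17.7] z 72.4 tool x in S [-0.2, -100.0] tool z [-0.003, -0.0, -1.0] F [-0.2, 0.0, -0.2] w 19.7 g 0.0 j6 -0.28
```

View pics/a.png

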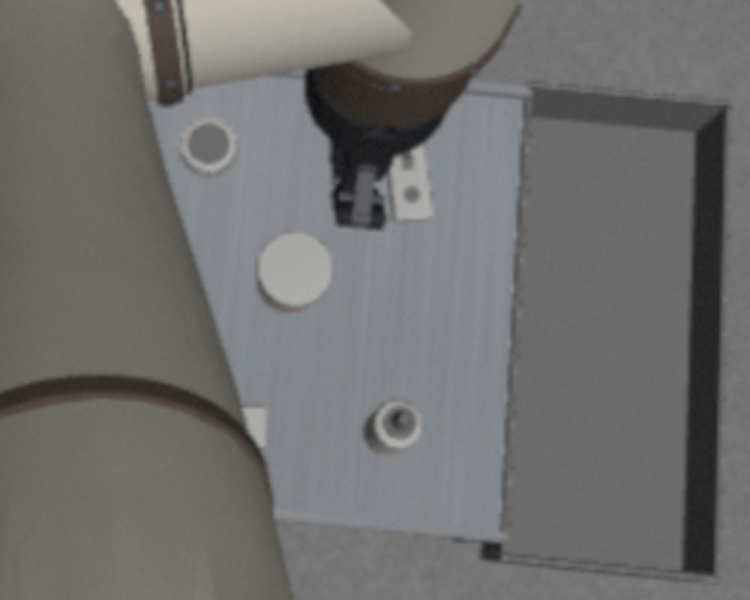

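The gripper is just left of cassette A, which shows at about (410,185) in the crop. Now I'll sweep it.

Emit:
{"op": "drive_tool", "data": {"deltas": [[[0.6,-0.3,0],[0,0,0]],[[0.8,0,0],[0,0,0]],[[1.2,0,0],[0,0,0]],[[1.4,0,0],[0,0,0]],[[1.4,0,0],[0,0,0]],[[1.4,0,0],[0,0,0]],[[1.4,0,0],[0,0,0]],[[1.4,0,0],[0,0,0]],[[1.4,0,0],[0,0,0]],[[1.4,0,0],[0,0,0]],[[1.4,0,0],[0,0,0]],[[1.4,0,0],[0,0,0]]]}}

```text
clock: 4.55
position: [612.8, -227.1, 73.8]
ee_rot: [-0.655, 0.755, -0.0, -0.0]
contact_force: [-0.3, -0.7, 0.8]
gripper_width: 20.0
grasp_force: 0.0
```

Emit:
{"op": "drive_tool", "data": {"deltas": [[[1,0,0],[0,0,0]],[[0,0,0],[0,0,0]],[[0,0,-2],[0,0,0]],[[0,0,-3],[0,0,0]],[[-3,0,-2],[0,0,0]],[[-4.5,0,0],[0,0,0]],[[-4.5,0,0],[0,0,0]],[[-4.5,0,0],[0,0,0]],[[-4.5,0,0],[0,0,0]],[[-4,0,0],[0,0,0]],[[-1,0,0],[0,0,0]],[[0,0,0],[0,0,0]]]}}

```text
clock: 5.75
position: [648.2, 23.7, 143.7]
ee_rot: [-0.657, 0.754, 0.0, -0.0]
contact_force: [-0.4, -1.4, -0.1]
gripper_width: 20.5
grasp_force: 0.0
```

```bash
python3 -c "
from h import *
tool()
d=get_image('top');cv2.imwrite('pics/b.png',cv2.resize(d['img'][100:300,190:440,::-1],(750,600),interpolation=cv2.INTER_CUBIC))"
```

```text
t 5.75 S [81.6, 82.8] z 143.7 tool x in S [0.2, -100.0] tool z [-0.0, 0.0, -1.0] F [-0.4, -1.4, -0.1] w 20.5 g 0.0 j6 -0.42
```

View pics/b.png

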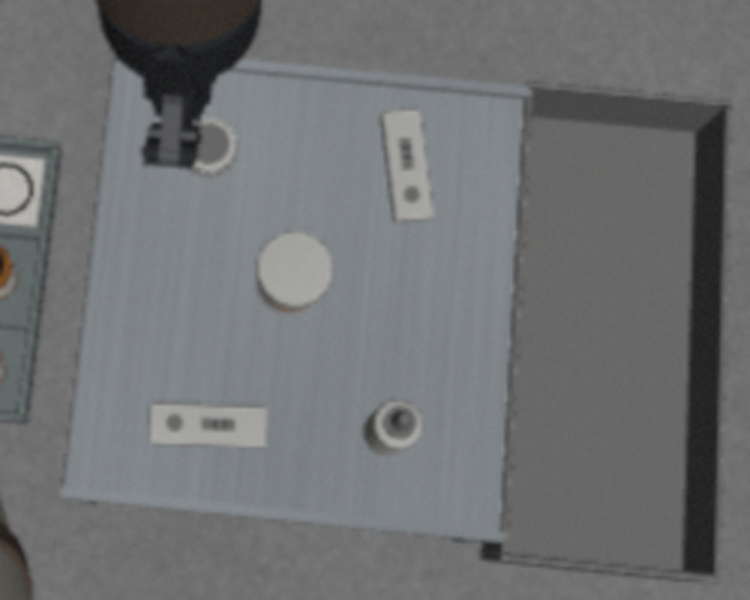

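Picture: cassette A has not moved (about (408,165) in the crop), so the tips passed over it. I'll probe the tip height by touching down gently beyond the cap.

Emit:
{"op": "drive_tool", "data": {"deltas": [[[-1.3,0,0],[0,0,0]],[[-1.2,0,2],[0,0,0]],[[0,0,3],[0,0,0]],[[0,0,1.5],[0,0,0]],[[0,0,0.5],[0,0,0]],[[0,0,0],[0,0,0]]]}}

```text
clock: 6.4
position: [651.5, 45.5, 73.3]
ee_rot: [-0.655, 0.756, 0.0, -0.001]
contact_force: [0.6, -0.3, 0.3]
gripper_width: 20.3
grasp_force: 0.0
```

Emit:
{"op": "drive_tool", "data": {"deltas": [[[0,0,0.15],[0,0,0]],[[0,0,0.15],[0,0,0]],[[0,0,0.1],[0,0,0]],[[0,0,0],[0,0,0]]]}}

```text
clock: 6.8
position: [651.8, 46.3, 70.2]
ee_rot: [-0.655, 0.755, -0.0, 0.0]
contact_force: [0.1, 0.8, -0.6]
gripper_width: 20.0
grasp_force: 0.0
```

Emit:
{"op": "drive_tool", "data": {"deltas": [[[0,0,0.15],[0,0,0]],[[0,0,0.1],[0,0,0]],[[0,0,0],[0,0,0]]]}}

```text
clock: 7.1
position: [651.5, 46.3, 67.1]
ee_rot: [-0.655, 0.755, 0.0, -0.0]
contact_force: [0.4, 0.8, -0.3]
gripper_width: 19.9
grasp_force: 0.0
```

Emit:
{"op": "drive_tool", "data": {"deltas": [[[0,0,0.1],[0,0,0]],[[0,0,0.1],[0,0,0]],[[0,0,0],[0,0,0]]]}}

```text
clock: 7.4
position: [651.5, 46.3, 65.1]
ee_rot: [-0.655, 0.755, 0.0, -0.0]
contact_force: [0.4, -0.2, 0.3]
gripper_width: 19.7
grasp_force: 0.0
```

```bash
python3 -c "
from h import *
tool()
d=get_image('side');cv2.imwrite('pics/c.png',cv2.resize(d['img'][90:240,130:380,::-1],(800,480),interpolation=cv2.INTER_CUBIC))"
```

```text
t 7.4 S [81.8, 105.7] z 65.1 tool x in S [-0.2, -100.0] tool z [-0.0, -0.0, -1.0] F [0.4, -0.2, 0.3] w 19.7 g 0.0 j6 -0.46
```

View pics/c.png

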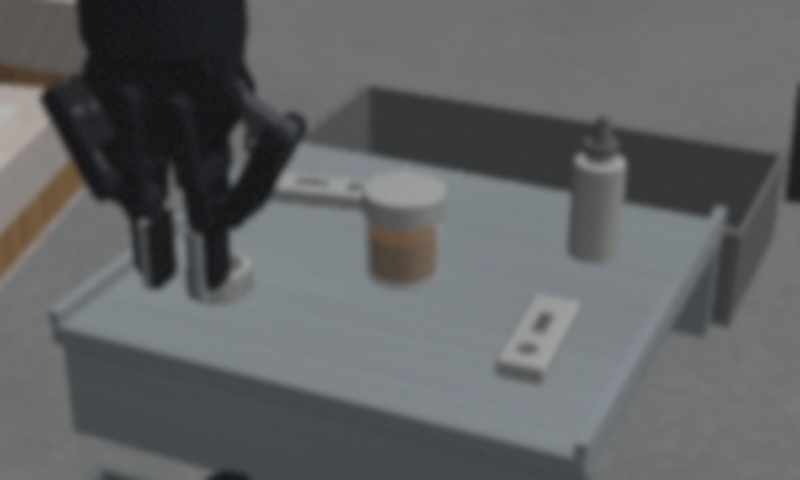

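Side view: the fingers hang just above the stand top beside the cap (220,280 in the crop), and nothing is disturbed. I'll keep going down gently.

Emit:
{"op": "drive_tool", "data": {"deltas": [[[0,0,0.1],[0,0,0]],[[0,0,0.1],[0,0,0]],[[0,0,0],[0,0,0]]]}}

```text
clock: 7.75
position: [651.5, 46.3, 63.1]
ee_rot: [-0.655, 0.755, 0.0, -0.0]
contact_force: [0.4, 0.1, -0.1]
gripper_width: 19.8
grasp_force: 0.0
```

Emit:
{"op": "drive_tool", "data": {"deltas": [[[0,0,0.1],[0,0,0]],[[0,0,0],[0,0,0]]]}}

```text
clock: 7.95
position: [651.6, 46.3, 62.2]
ee_rot: [-0.655, 0.755, 0.0, -0.0]
contact_force: [-0.4, 0.4, -0.1]
gripper_width: 20.3
grasp_force: 0.0
```

Emit:
{"op": "drive_tool", "data": {"deltas": [[[0.6,0,-0.05],[0,0,0]],[[0.8,0,0],[0,0,0]],[[1.2,0,0],[0,0,0]],[[1.4,0,0],[0,0,0]],[[1.4,0,0],[0,0,0]],[[1.4,0,0],[0,0,0]],[[1.4,0,0],[0,0,0]],[[1.0,0,0],[0,0,0]],[[0.6,0,0],[0,0,0]],[[0,0,0],[0,0,0]]]}}

```text
clock: 8.95
position: [637.7, -51.6, 62.8]
ee_rot: [-0.655, 0.756, 0.0, -0.0]
contact_force: [0.1, -0.9, -0.3]
gripper_width: 19.9
grasp_force: 0.0
```

```bash
python3 -c "
from h import *
tool()
d=get_image('top');
for c in white(d,135,(262,115,345,200)):
    r=cv2.minAreaRect(c);print(r,cv2.contourArea(c),S(at(d,r[0],80)))
d=get_image('side')
cv2.imwrite('pics/d.png',cv2.resize(d['img'][90:240,130:380,::-1],(800,480),interpolation=cv2.INTER_CUBIC))"
```

```text
t 8.95 S [81.8, 6.8] z 62.8 tool x in S [-0.3, -100.0] tool z [-0.0, -0.0, -1.0] F [0.1, -0.9, -0.3] w 19.9 g 0.0 j6 -0.31
((302.9999694824219, 162.0), (81.99998474121094, 73.99998474121094), -0.0) 4323.0 [64.8, -16.8]
((275.5, 117.5), (5.0, 27.0), 90.0) 65.5 [146.0, 40.8]
```

View pics/d.png

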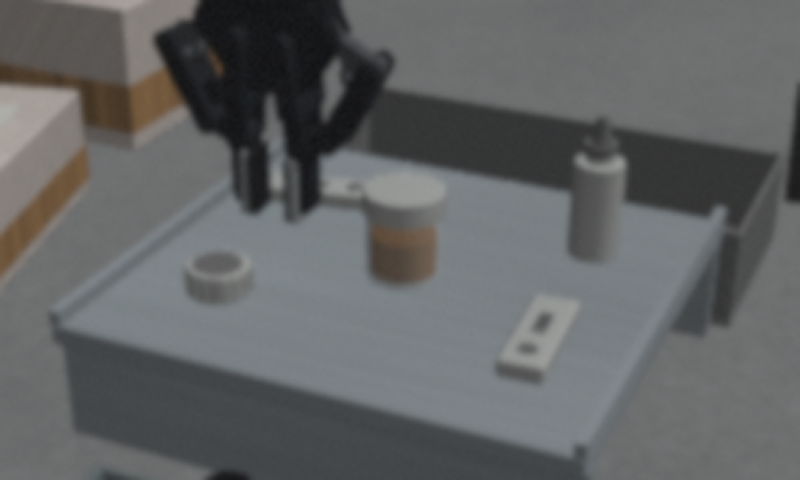

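Side view: the fingers passed over the cap too, and it is still at (218,275) in the crop. The tips are therefore higher than the reported TCP implies, so I'll work out their true height from the two views.

Run:
```python
from h import *
d=get_image("side");t=get_image("top")
# side: tip mid between the two fingers, this pose
def best(e1,v1,e2,v2):
    q=np.linalg.lstsq(np.c_[v1,-v2],e2-e1,rcond=None)[0];return e1+v1*q[0],e2+v2*q[1]
ps=((275/3.2)+130,(216/3.2)+90)
e,v=ray(d,ps)
p=np.array([637.7,-51.6]);
for q in(v[1],):
    k=(p[1]-e[1])/v[1];print("at tcp y:",e+k*v)
k=(p[0]-e[0])/v[0];print("at tcp x:",e+k*v)
# cap base & pot lid heights check in side view with S positions
for n,u,vv,xy in(("cap top ctr",218,262,W(82,66)),("pot lid ctr",405,187,W(1,9)),("bottle tip",602,122,W(-83,-55))):
    e,v=ray(d,(u/3.2+130,vv/3.2+90));k=(xy[1]-e[1])/v[1];print(n,(e+k*v).round(1),xy.round(1))
cv2.imwrite("pics/e.png",cv2.resize(t["img"][100:260,200:400,::-1],(800,640)[:1]+(600,),interpolation=cv2.INTER_CUBIC))
print(arm.tcp_to_grasp)
```

```text
at tcp y: [639.85072195 -51.6         85.2071465 ]
at tcp x: [637.7        -46.02489073  88.10148682]
cap top ctr [649.8   6.9  84.7] [646.2   6.9]
pot lid ctr [562.2 -38.2 118.8] [558.  -38.2]
bottle tip [469.9 -89.9 145.5] [466.  -89.9]
18.700000000000003
```

View pics/e.png

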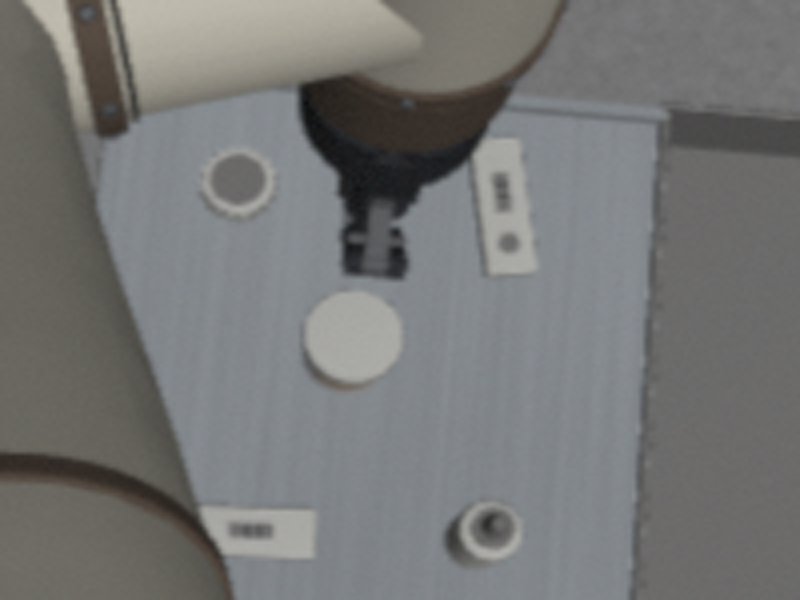

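Top view: the fingers are at (375,240) in the crop, between the cap (238,183) and cassette A (505,205), with clear floor below. The two views put the tips about 24 mm above the reported TCP. I'll touch down here to calibrate.

Emit:
{"op": "drive_tool", "data": {"deltas": [[[0,0,0.6],[0,0,0]],[[0,0,0.4],[0,0,0]],[[0,0,0.1],[0,0,0]],[[0,0,0],[0,0,0]]]}}

```text
clock: 9.55
position: [637.6, -50.6, 51.3]
ee_rot: [-0.656, 0.755, 0.0, -0.0]
contact_force: [0.6, -0.5, 0.8]
gripper_width: 20.2
grasp_force: 0.0
```

Emit:
{"op": "drive_tool", "data": {"deltas": [[[0,0,0.1],[0,0,0]],[[0,0,0.1],[0,0,0]],[[0,0,0],[0,0,0]]]}}

```text
clock: 9.85
position: [637.8, -50.7, 49.7]
ee_rot: [-0.655, 0.755, 0.0, -0.0]
contact_force: [-0.4, 0.9, 0.0]
gripper_width: 20.2
grasp_force: 0.0
```

Emit:
{"op": "drive_tool", "data": {"deltas": [[[0,0,0.1],[0,0,0]],[[0,0,0],[0,0,0]]]}}

```text
clock: 10.05
position: [637.8, -50.7, 48.7]
ee_rot: [-0.655, 0.755, 0.0, -0.0]
contact_force: [0.1, 0.4, 0.1]
gripper_width: 19.9
grasp_force: 0.0
```

Emit:
{"op": "drive_tool", "data": {"deltas": [[[0,0,0.1],[0,0,0]],[[0,0,0],[0,0,0]]]}}

```text
clock: 10.25
position: [637.8, -50.7, 47.7]
ee_rot: [-0.655, 0.755, 0.0, -0.0]
contact_force: [-0.5, -0.1, 0.2]
gripper_width: 20.2
grasp_force: 0.0
```

Emit:
{"op": "drive_tool", "data": {"deltas": [[[1,0,0],[0,0,0]],[[1.2,0,0],[0,0,0]],[[1.2,0,0],[0,0,0]],[[1.2,0,0],[0,0,0]],[[1.2,0,0],[0,0,0]],[[1.2,0,0],[0,0,0]],[[1.2,0,0],[0,0,0]],[[0.8,0,0],[0,0,0]],[[0,0,0],[0,0,0]]]}}

```text
clock: 11.15
position: [624.9, -141.1, 47.8]
ee_rot: [-0.655, 0.756, 0.0, -0.0]
contact_force: [0.2, -0.2, 0.1]
gripper_width: 20.0
grasp_force: 0.0
```

Run:
```python
from h import *
tool()
t=get_image("top");d=get_image("side")
a=cv2.resize(t["img"][100:240,205:405,::-1],(800,560))[:300];b=cv2.resize(d["img"][90:180,150:370,::-1],(800,300))
cv2.imwrite("pics/f.png",np.vstack([a,b]))
```

```text
t 11.15 S [81.5, -83.6] z 47.8 tool x in S [-0.3, -100.0] tool z [-0.0, -0.0, -1.0] F [0.2, -0.2, 0.1] w 20.0 g 0.0 j6 -0.17
```

View pics/f.png

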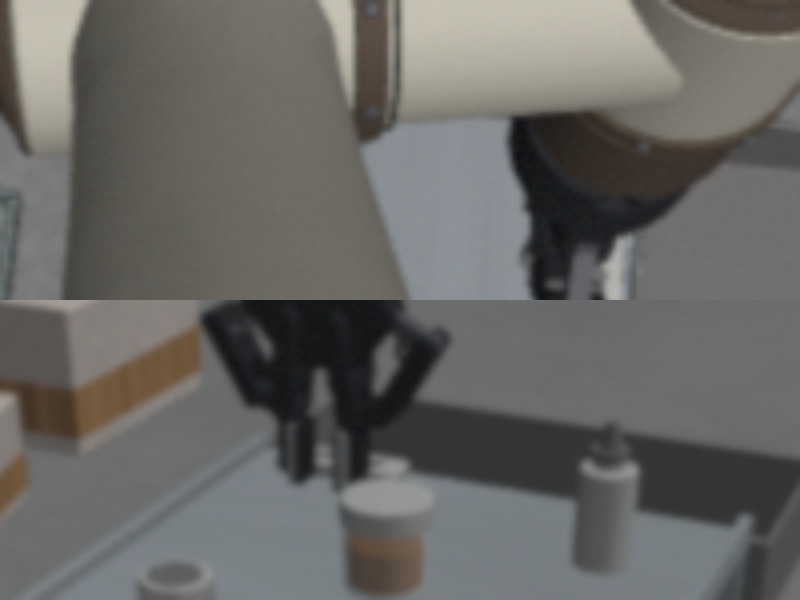

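Top half: the fingers are now pushing cassette A, which lies flat ahead of them at (620,265). The side half agrees. So tips sit at about reported z + 23 mm, and I'll finish this sweep.

Emit:
{"op": "drive_tool", "data": {"deltas": [[[1,0,0],[0,0,0]],[[1.2,0,0],[0,0,0]],[[1.2,0,0],[0,0,0]],[[1.2,0,0],[0,0,0]],[[1.2,0,0],[0,0,0]],[[1.2,0,0],[0,0,0]],[[1.2,0,0],[0,0,0]],[[0.5,0,0],[0,0,0]],[[0,0,0],[0,0,0]],[[0,0,-2],[0,0,0]],[[0,0,-3],[0,0,0]],[[-3,0,-2],[0,0,0]]]}}

```text
clock: 12.45
position: [617.6, -198.1, 119.6]
ee_rot: [-0.654, 0.756, -0.001, 0.0]
contact_force: [0.6, -0.2, -0.3]
gripper_width: 20.2
grasp_force: 0.0
```

Emit:
{"op": "drive_tool", "data": {"deltas": [[[-4.5,0,0],[0,0,0]],[[-4.5,0,0],[0,0,0]],[[-4.5,0,0],[0,0,0]],[[-4.5,0,0],[0,0,0]],[[-4.5,0,0],[0,0,0]],[[-2,0,0],[0,0,0]],[[0,0,0],[0,0,0]]]}}

```text
clock: 13.15
position: [651.9, 49.6, 117.7]
ee_rot: [-0.657, 0.754, 0.0, 0.0]
contact_force: [-0.2, -0.4, -0.2]
gripper_width: 20.0
grasp_force: 0.0
```

Run:
```python
from h import *
tool()
t=get_image("top")
for z,b in(("stand",(205,115,356,270)),("bin",(356,128,430,285))):
  for c in white(t,138,b):
    r=cv2.minAreaRect(c);h=80 if z=="stand" else 12
    print(z,np.round(r[0],1),np.round(r[1],1),round(r[2]),cv2.contourArea(c),S(at(t,r[0],h)))
```

```text
t 13.15 S [81.7, 109.0] z 117.7 tool x in S [0.3, -100.0] tool z [0.0, 0.0, -1.0] F [-0.2, -0.4, -0.2] w 20.0 g 0.0 j6 -0.46
stand [330. 178.] [96. 50.] 90 2248.5 [39.3, -67.9]
stand [261.7 198.4] [ 72.7 153.8] 16 5025.5 [-10.1, 52.5]
bin [371. 170.] [11.  33.8] 2 325.0 [80.4, -157.1]
bin [359.  173.5] [79.  6.] 90 192.0 [71.0, -133.8]
```

Cassette A is in the bin. Next is the cap.

Emit:
{"op": "drive_tool", "data": {"deltas": [[[0,0,3],[0,0,0]],[[0,0,2.5],[0,0,0]],[[0,0,1.1],[0,0,0]],[[0,0,0.4],[0,0,0]],[[0,0,0],[0,0,0]],[[0.8,0,0],[0,0,0]],[[0.8,0,0],[0,0,0]],[[1.2,0,0],[0,0,0]],[[1.4,0,0],[0,0,0]],[[1.5,0,0],[0,0,0]],[[1.5,0,0],[0,0,0]],[[1.5,0,0],[0,0,0]]]}}

```text
clock: 14.4
position: [639.1, -41.4, 47.9]
ee_rot: [-0.655, 0.755, -0.0, 0.0]
contact_force: [0.6, 0.8, 1.1]
gripper_width: 20.0
grasp_force: 0.3
```

Emit:
{"op": "drive_tool", "data": {"deltas": [[[1.5,0,0],[0,0,0]],[[1.5,0,0],[0,0,0]],[[1.5,0,0],[0,0,0]],[[1.5,0,0],[0,0,0]],[[1.5,0,0],[0,0,0]],[[1.5,0,0],[0,0,0]],[[1.5,0,0],[0,0,0]],[[1.5,0,0],[0,0,0]],[[1.5,0,0],[0,0,0]],[[1.5,0,0],[0,0,0]],[[1.5,0,0],[0,0,0]],[[1.3,0,0],[0,0,0]]]}}

```text
clock: 15.6
position: [614.0, -217.4, 47.7]
ee_rot: [-0.655, 0.755, 0.0, -0.0]
contact_force: [0.0, 0.2, -0.3]
gripper_width: 19.9
grasp_force: 0.0
```

Emit:
{"op": "drive_tool", "data": {"deltas": [[[0,0,0],[0,0,0]],[[0,0,-2],[0,0,0]],[[0,0,-4],[0,0,0]],[[0,0,-4],[0,0,0]],[[0,0,0],[0,0,0]]]}}

```text
clock: 16.1
position: [618.5, -216.8, 155.2]
ee_rot: [-0.656, 0.755, -0.006, 0.004]
contact_force: [1.0, 0.4, 0.8]
gripper_width: 20.2
grasp_force: 0.0
```

Run:
```python
from h import *
tool()
t=get_image("top");d=get_image("side")
for lo in(138,145):
 for z,b in(("stand",(205,115,356,270)),("bin",(356,128,430,285))):
  for c in white(t,lo,b):
    r=cv2.minAreaRect(c);h=80 if z=="stand" else 12
    print(lo,z,np.round(r[0],1),np.round(r[1],1),round(r[2]),cv2.contourArea(c),S(at(t,r[0],h)))
# change of cap patch in the side view
print(d["img"][174,198],d["img"][172,200],d["img"][185,198])
```

```text
t 16.1 S [85.7, -159.4] z 155.2 tool x in S [0.0, -100.0] tool z [0.013, -0.003, -1.0] F [1.0, 0.4, 0.8] w 20.2 g 0.0 j6 -0.05
138 stand [251.7 193.4] [ 64.8 151. ] 7 9006.0 [-2.6, 71.3]
138 bin [396.4 274.4] [23.9 22.6] 16 241.5 [-118.5, -213.7]
145 stand [241.5 266.1] [59.3  3.5] 8 65.5 [-133.7, 76.7]
145 stand [259.  241.4] [38.5 12.7] 2 449.0 [-87.9, 50.1]
145 stand [279.6 188.3] [ 7.4 21. ] 4 91.5 [11.6, 21.9]
145 stand [275.4 149.9] [48.  15.8] 88 333.5 [83.0, 35.7]
145 stand [257.4 142.5] [ 4.1 37.3] 11 63.0 [94.1, 70.0]
[121 127 131] [121 127 132] [118 124 128]
```

Cap sweep done: the cap's old spot in the side view is now bare steel. Now cassette B: push its right end towards +y, with a slight tilt to keep the gripper body away from the bottle.

Emit:
{"op": "drive_tool", "data": {"deltas": [[[-2,2,0],[0,0,0]],[[-3,3.3,0],[0,0,0]],[[-3,3.5,0],[0,0,0]],[[-3,3.5,0],[0,0,0]],[[-3,3.2,0],[0,0,0]],[[-1,2,0],[0,0,0]],[[0,0,0],[0,8,0]],[[0,0,0],[0,0,0]]]}}

```text
clock: 17.0
position: [460.8, -41.4, 146.4]
ee_rot: [-0.656, 0.751, -0.046, -0.055]
contact_force: [0.1, -0.2, -0.4]
gripper_width: 20.2
grasp_force: 0.0
```

Run:
```python
from h import *
tool()
t=get_image("top")
for lo in(138,146):
 for c in white(t,lo,(360,125,430,295)):
    r=cv2.minAreaRect(c)
    print(lo,np.round(r[0],1),np.round(r[1],1),round(r[2]),cv2.contourArea(c),S(at(t,r[0],12)))
```

```text
t 17.0 S [-94.9, -7.7] z 146.4 tool x in S [0.5, -99.0] tool z [-0.022, -0.142, -0.99] F [0.1, -0.2, -0.4] w 20.2 g 0.0 j6 -0.58
138 [370.9 170. ] [11.2 33.8] 2 290.5 [80.4, -156.9]
146 [371.  169.5] [33. 10.] 90 242.0 [81.4, -157.0]
```

Emit:
{"op": "drive_tool", "data": {"deltas": [[[-0.4,-0.6,3],[0,0,0]],[[-0.4,0,3],[0,0,0]],[[-0.33,0,2.3],[0,0,0]],[[-0.14,0,0.9],[0,0,0]],[[0,0,0.2],[0,0,0]],[[0,0,0],[0,0,0]]]}}

```text
clock: 17.65
position: [468.5, -44.5, 53.2]
ee_rot: [-0.654, 0.754, -0.046, -0.053]
contact_force: [0.0, -0.5, -0.3]
gripper_width: 20.0
grasp_force: 0.0
```

Run:
```python
from h import *
tool()
s=get_image("side");t=get_image("top")
r=cv2.minAreaRect(max(white(s,135,(270,170,330,212)),key=cv2.contourArea));print(r,S(at(s,r[0],80)))
# bright things in bin by blur minus threshold
g=cv2.GaussianBlur(cv2.cvtColor(t["img"],cv2.COLOR_RGB2GRAY),(3,3),0)
for lo in (112,120,128):
  m=np.zeros_like(g);m[130:290,360:425]=(g[130:290,360:425]>lo);n,l,st,ce=cv2.connectedComponentsWithStats(m)
  print(lo,[(st[i].tolist(),ce[i].round(1).tolist()) for i in range(1,n) if st[i][4]>25])
print("bin floor",np.median(g[190:270,375:410]))
```

```text
t 17.65 S [-86.8, -9.7] z 53.2 tool x in S [-0.2, -99.0] tool z [-0.019, -0.138, -0.99] F [0.0, -0.5, -0.3] w 20.0 g 0.0 j6 -0.63
((299.5, 196.0), (30.0, 59.0), 90.0) [-90.5, 63.5]
112 [([360, 130, 7, 72, 185], [361.1, 155.8]), ([364, 152, 15, 37, 435], [371.7, 170.4])]
120 [([360, 133, 4, 58, 143], [360.9, 155.3]), ([365, 152, 13, 36, 398], [371.7, 170.5])]
128 [([360, 134, 3, 49, 93], [360.6, 152.7]), ([365, 153, 13, 35, 359], [371.6, 170.5])]
bin floor 106.0
```

Run:
```python
from h import *
s=get_image("side");t=get_image("top")
a=cv2.resize(t["img"][120:290,320:440,::-1],(400,567),interpolation=cv2.INTER_CUBIC);b=cv2.resize(s["img"][90:230,130:370,::-1],(400,233),interpolation=cv2.INTER_CUBIC)
c=cv2.resize(t["img"][100:280,190:360,::-1],(315,333),interpolation=cv2.INTER_CUBIC)
c=cv2.copyMakeBorder(c,0,1,0,85,cv2.BORDER_CONSTANT)
cv2.imwrite("pics/g.png",np.hstack([a,np.vstack([b,c])]))
```

```text
(no output)
```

View pics/g.png

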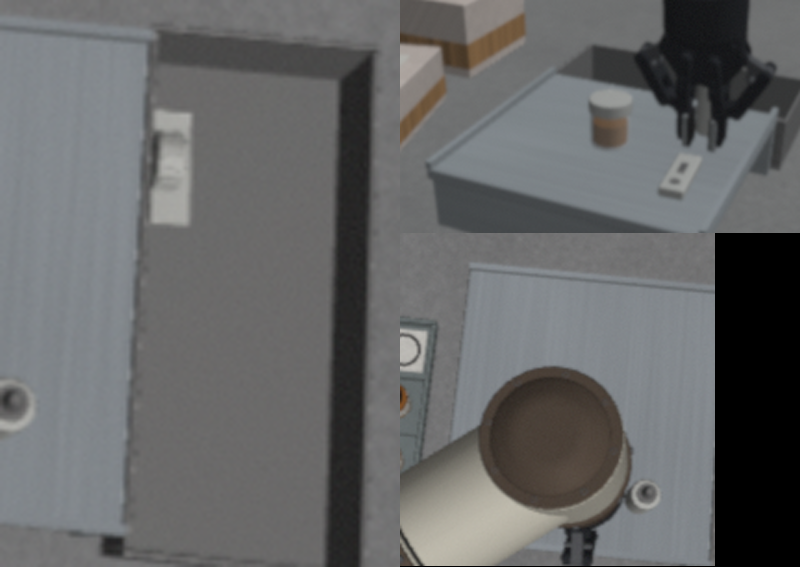

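The cap lies tilted on cassette A in the bin, at (170,160) in the composite. The fingers stand right behind B's end in the side view. Now the end push.

Emit:
{"op": "drive_tool", "data": {"deltas": [[[-0.03,0,0.25],[0,0,0]],[[-0.5,0,-0.07],[0,0,0]],[[-0.6,0,-0.08],[0,0,0]],[[-0.7,0,-0.1],[0,0,0]],[[-0.8,0,-0.11],[0,0,0]],[[-0.8,0,-0.11],[0,0,0]],[[-0.5,0,-0.07],[0,0,0]],[[-0.3,0,-0.04],[0,0,0]],[[0,0,0],[0,0,0]]]}}

```text
clock: 18.75
position: [474.1, -1.9, 50.3]
ee_rot: [-0.654, 0.753, -0.046, -0.053]
contact_force: [-0.7, -0.3, 0.2]
gripper_width: 19.9
grasp_force: 0.0
```

```bash
cat >> h.py <<'E'
def blobs(d,lo,b,z,amin=100):
    for c in white(d,lo,b):
        if cv2.contourArea(c)<amin: continue
        r=cv2.minAreaRect(c);P=cv2.boxPoints(r)
        print(lo,"px",np.round(r[0],1).tolist(),np.round(r[1],1).tolist(),"S",S(at(d,r[0],z)),"corners",[S(at(d,p,z)) for p in P])
E
python3 - <<'E'
from h import *
tool()
blobs(get_image("side"),140,(262,165,330,222),80)
E
```

```text
t 18.75 S [-87.1, 33.3] z 50.3 tool x in S [-0.1, -99.0] tool z [-0.019, -0.138, -0.99] F [-0.7, -0.3, 0.2] w 19.9 g 0.0 j6 -0.7
140 px [308.3, 206.1] [38.6, 28.5] S [-111.8, 85.8] corners [[-93.4, 126.4], [-72.0, 48.3], [-131.7, 41.7], [-146.9, 118.9]]
```

Emit:
{"op": "drive_tool", "data": {"deltas": [[[0.4,0,0.05],[0,0,0]],[[0.4,0,-2],[0,0,0]],[[0.4,0,-3],[0,0,0]],[[0.4,0,-3],[0,0,0]],[[0,0,0],[0,-8,0]],[[0,0,0],[0,0,-8]],[[0,0,0],[0,0,-8]],[[0,0,0],[0,0,-8]],[[0,0,0],[0,0,-8]],[[0,0,0],[0,0,-8]],[[0,0,0],[0,0,-8]],[[0,0,0],[0,0,-8]]], "claw": 3.0}}

```text
clock: 20.0
position: [472.9, -7.7, 131.2]
ee_rot: [0.934, -0.357, -0.0, 0.0]
contact_force: [-0.7, -0.4, 0.3]
gripper_width: 30.2
grasp_force: 0.0
```

Emit:
{"op": "drive_tool", "data": {"deltas": [[[0,0,0],[0,0,-8]],[[0,0,0],[0,0,-8]],[[0,0,0],[0,0,-8]],[[0,0,0],[0,0,-8]],[[0,0,0],[0,0,-2]],[[0,0,0],[0,0,0]]]}}

```text
clock: 20.6
position: [473.0, -7.6, 131.2]
ee_rot: [0.997, -0.071, -0.0, 0.0]
contact_force: [-0.1, 0.2, -0.1]
gripper_width: 30.0
grasp_force: 0.0
```

Run:
```python
from h import *
tool()
blobs(get_image("side"),140,(262,165,330,222),80)
blobs(get_image("top"),146,(215,200,300,262),80)
```

```text
t 20.6 S [-87.5, 27.5] z 131.2 tool x in S [100.0, -0.3] tool z [-0.0, 0.0, -1.0] F [-0.1, 0.2, -0.1] w 30.0 g 0.0 j6 1.1
140 px [297.7, 202.5] [14.6, 22.6] S [-94.3, 82.7] corners [[-91.9, 114.4], [-74.3, 51.7], [-96.8, 48.5], [-112.5, 110.9]]
146 px [249.0, 233.0] [56.0, 68.0] S [-74.6, 69.2] corners [[-30.1, 135.1], [-18.5, 13.2], [-118.1, 5.0], [-129.4, 123.9]]
```

Emit:
{"op": "drive_tool", "data": {"deltas": [[[3,-1,0],[0,0,0]],[[4,-1.5,0],[0,0,0]],[[4,-1.5,0],[0,0,0]],[[4,-1.5,0],[0,0,0]],[[2,-1,0],[0,0,0]],[[0,0,0],[0,0,0]]]}}

```text
clock: 21.3
position: [653.1, 33.8, 129.8]
ee_rot: [0.997, -0.071, -0.0, 0.0]
contact_force: [-1.0, -0.1, -1.4]
gripper_width: 29.8
grasp_force: 0.0
```

Run:
```python
from h import *
tool()
t=get_image("top")
for lo in(142,146,150): blobs(t,lo,(210,215,305,259),80)
EOF=0
```

```text
t 21.3 S [85.1, 93.6] z 129.8 tool x in S [100.0, -0.2] tool z [-0.0, -0.0, -1.0] F [-1.0, -0.1, -1.4] w 29.8 g 0.0 j6 1.13
142 px [243.2, 244.0] [12.8, 39.1] S [-95.0, 77.5] corners [[-93.7, 114.0], [-74.5, 47.3], [-96.3, 41.2], [-115.3, 107.5]]
146 px [242.9, 244.0] [12.6, 38.2] S [-95.1, 78.0] corners [[-93.6, 113.6], [-75.1, 48.5], [-96.6, 42.4], [-115.0, 107.2]]
150 px [242.9, 244.0] [12.5, 38.2] S [-95.1, 78.0] corners [[-93.8, 113.6], [-75.1, 48.5], [-96.4, 42.5], [-115.0, 107.2]]
```

Emit:
{"op": "drive_tool", "data": {"deltas": [[[0,0,0],[0,0,8]],[[0,0,0],[0,0,8]],[[0,0,0],[0,0,8]],[[0,0,0],[0,0,8]],[[0,0,0],[0,0,8]],[[0,0,0],[0,0,8]],[[0,0,0],[0,0,8]],[[0,0,0],[0,0,8]],[[0,0,0],[0,0,8]],[[0,0,0],[0,0,8]],[[0,0,0],[0,0,8]],[[0,0,0],[0,0,2]]], "claw": 5.0}}

```text
clock: 22.55
position: [649.5, 32.9, 131.6]
ee_rot: [-0.654, 0.757, 0.0, -0.0]
contact_force: [0.1, -0.9, 0.1]
gripper_width: 50.1
grasp_force: 0.0
```

Emit:
{"op": "drive_tool", "data": {"deltas": [[[0.3,3,0],[0,0,0]],[[0.3,4,0],[0,0,0]],[[0.3,4,0],[0,0,0]],[[0.3,4,0],[0,0,0]],[[0.3,2.4,0],[0,0,0]],[[0,0,0],[0,0,0]]]}}

```text
clock: 23.15
position: [472.1, 42.0, 131.7]
ee_rot: [-0.656, 0.755, 0.001, -0.0]
contact_force: [-0.0, 0.5, -0.0]
gripper_width: 50.0
grasp_force: 0.0
```

```bash
python3 -c "
from h import *
tool()"
```

```text
t 23.15 S [-95.3, 76.5] z 131.7 tool x in S [-0.1, -100.0] tool z [-0.002, 0.0, -1.0] F [-0.0, 0.5, -0.0] w 50.0 g 0.0 j6 -0.57
```

Shift +6 mm in S x, then down to z ≈ 49 and lower in small steps.

Emit:
{"op": "drive_tool", "data": {"deltas": [[[0,-0.6,0],[0,0,0]],[[0,0,3],[0,0,0]],[[0,0,3],[0,0,0]],[[0,0,1.6],[0,0,0]],[[0,0,0.6],[0,0,0]],[[0,0,0],[0,0,0]]]}}

```text
clock: 23.75
position: [482.9, 41.9, 48.5]
ee_rot: [-0.655, 0.755, 0.0, -0.001]
contact_force: [-0.2, 0.2, 0.8]
gripper_width: 50.1
grasp_force: 0.0
```

Emit:
{"op": "drive_tool", "data": {"deltas": [[[0,0,0.2],[0,0,0]],[[0,0,0.1],[0,0,0]],[[0,0,0],[0,0,0]]]}}

```text
clock: 24.05
position: [482.9, 42.3, 46.9]
ee_rot: [-0.655, 0.755, -0.0, 0.001]
contact_force: [-0.1, 0.3, 0.3]
gripper_width: 49.8
grasp_force: 0.0
```

Emit:
{"op": "drive_tool", "data": {"deltas": [[[0,0,0.1],[0,0,0]],[[0,0,0],[0,0,0]]]}}

```text
clock: 24.25
position: [482.4, 42.2, 45.5]
ee_rot: [-0.655, 0.755, -0.0, 0.0]
contact_force: [0.2, 0.2, 0.1]
gripper_width: 50.2
grasp_force: 0.0
```

```bash
python3 -c "
from h import *
tool()"
```

```text
t 24.25 S [-85.1, 78.1] z 45.5 tool x in S [-0.2, -100.0] tool z [0.0, 0.0, -1.0] F [0.2, 0.2, 0.1] w 50.2 g 0.0 j6 -0.56
```

Emit:
{"op": "drive_tool", "data": {"deltas": [[[0,-0.5,0],[0,0,0]],[[0,-0.8,0],[0,0,0]],[[0,-1,0],[0,0,0]],[[0,-1.2,0],[0,0,0]],[[0,-1.2,0],[0,0,0]],[[0,-1.2,0],[0,0,0]],[[0,-1.2,0],[0,0,0]],[[0,-1.2,0],[0,0,0]],[[0,-1.2,0],[0,0,0]],[[0,-1.2,0],[0,0,0]],[[0,0,0],[0,0,0]]]}}

```text
clock: 25.35
position: [590.2, 27.0, 45.2]
ee_rot: [-0.655, 0.755, -0.0, 0.001]
contact_force: [-0.9, -0.0, -0.4]
gripper_width: 50.2
grasp_force: 0.0
```

Run:
```python
from h import *
tool()
s=get_image("side")
for lo in(135,142): blobs(s,lo,(165,150,330,222),80,60)
```

```text
t 25.35 S [23.8, 78.0] z 45.2 tool x in S [-0.2, -100.0] tool z [0.001, 0.0, -1.0] F [-0.9, -0.0, -0.4] w 50.2 g 0.0 j6 -0.46
135 px [248.3, 185.0] [163.7, 58.4] S [-5.1, 64.9] corners [[106.8, 142.1], [205.2, -54.9], [-124.1, -17.3], [-147.9, 146.3]]
135 px [287.6, 154.4] [34.2, 10.8] S [-22.8, -67.7] corners [[2.8, -45.2], [16.9, -89.3], [-49.0, -90.7], [-59.8, -47.6]]
142 px [232.8, 189.8] [12.0, 22.6] S [10.8, 88.6] corners [[22.9, 106.8], [23.0, 50.0], [-1.6, 69.9], [-0.3, 123.8]]
```

Cassette B is now aligned and moving with the finger, so I'll continue.

Emit:
{"op": "drive_tool", "data": {"deltas": [[[0,-0.6,0],[0,0,0]],[[0,-1,0],[0,0,0]],[[0,-1.2,0],[0,0,0]],[[0,-1.2,0],[0,0,0]],[[0,-1.2,0],[0,0,0]],[[0,-0.9,0],[0,0,0]],[[0,0,0],[0,0,0]],[[0,0.4,0],[0,0,0]],[[0,0,-2],[0,0,0]],[[0,0,-4],[0,0,0]],[[-2.5,0,0],[0,0,0]],[[-3,0,0],[0,0,0]]]}}

```text
clock: 26.6
position: [652.4, 73.5, 107.4]
ee_rot: [-0.655, 0.756, -0.0, 0.001]
contact_force: [0.2, -0.3, -1.2]
gripper_width: 50.2
grasp_force: 0.0
```

Emit:
{"op": "drive_tool", "data": {"deltas": [[[-1,0,0],[0,0,0]],[[0,0,0],[0,0,0]]], "claw": 2.0}}

```text
clock: 26.8
position: [653.2, 84.8, 105.2]
ee_rot: [-0.656, 0.754, 0.0, -0.0]
contact_force: [0.1, -0.1, -0.5]
gripper_width: 21.7
grasp_force: 0.0
```

Run:
```python
from h import *
tool()
t=get_image("top");s=get_image("side")
for lo in(142,146,150): blobs(t,lo,(215,120,350,180),80,60)
blobs(s,142,(165,150,240,222),80,60)
```

```text
t 26.8 S [78.1, 144.0] z 105.2 tool x in S [0.1, -100.0] tool z [-0.001, -0.0, -1.0] F [0.1, -0.1, -0.5] w 21.7 g 0.0 j6 -0.51
142 px [259.3, 147.9] [43.7, 36.7] S [84.0, 65.6] corners [[60.7, 112.9], [129.4, 96.6], [107.6, 17.9], [39.6, 35.4]]
146 px [254.2, 155.0] [37.2, 11.8] S [69.6, 73.6] corners [[58.4, 107.7], [80.9, 108.1], [80.9, 39.4], [58.4, 39.4]]
150 px [254.3, 155.0] [36.9, 11.6] S [69.6, 73.5] corners [[58.5, 107.4], [80.7, 107.7], [80.7, 39.5], [58.6, 39.5]]
142 px [202.3, 178.8] [11.8, 32.2] S [71.9, 77.2] corners [[83.8, 106.8], [87.1, 23.1], [59.4, 45.9], [58.5, 124.9]]
```

Emit:
{"op": "drive_tool", "data": {"deltas": [[[0,0.8,2],[0,0,0]],[[0,0,2.5],[0,0,0]],[[0,0,0.9],[0,0,0]],[[0,0,0.35],[0,0,0]],[[0,0,0],[0,0,0]],[[1.4,0,0],[0,0,0]],[[0.9,0,0],[0,0,0]],[[0.9,0,0],[0,0,0]],[[1.2,0,0],[0,0,0]],[[1.2,0,0],[0,0,0]],[[1.2,0,0],[0,0,0]],[[0,0,0],[0,0,0]]]}}

```text
clock: 28.1
position: [635.9, 15.3, 47.8]
ee_rot: [-0.655, 0.756, 0.0, -0.0]
contact_force: [-1.2, 0.2, -0.2]
gripper_width: 20.1
grasp_force: 0.0
```

Run:
```python
from h import *
tool()
blobs(get_image("top"),146,(215,120,350,180),80,60)
blobs(get_image("side"),142,(165,125,270,222),80,60)
```

```text
t 28.1 S [70.6, 72.9] z 47.8 tool x in S [-0.4, -100.0] tool z [-0.001, -0.0, -1.0] F [-1.2, 0.2, -0.2] w 20.1 g 0.0 j6 -0.42
146 px [282.3, 159.7] [22.4, 39.0] S [65.6, 21.4] corners [[68.6, 62.6], [101.2, -2.3], [62.5, -19.7], [30.5, 44.7]]
146 px [231.0, 125.0] [10.0, 32.0] S [123.4, 122.3] corners [[130.4, 153.1], [136.0, 93.5], [116.5, 91.6], [110.9, 150.9]]
142 px [256.5, 148.0] [10.0, 25.0] S [39.4, -69.4] corners [[70.2, -80.3], [26.8, -100.2], [10.0, -59.0], [51.4, -40.1]]
```

Emit:
{"op": "drive_tool", "data": {"deltas": [[[0.8,0,0],[0,0,0]],[[1.3,0,0],[0,0,0]],[[1.4,0,0],[0,0,0]],[[1.4,0,0],[0,0,0]],[[1.4,0,0],[0,0,0]],[[1.4,0,0],[0,0,0]],[[1.4,0,0],[0,0,0]],[[1.4,0,0],[0,0,0]],[[1.4,0,0],[0,0,0]],[[1.4,0,0],[0,0,0]],[[1.4,0,0],[0,0,0]],[[1.4,0,0],[0,0,0]]]}}

```text
clock: 29.4
position: [613.6, -143.3, 47.8]
ee_rot: [-0.655, 0.755, -0.0, 0.0]
contact_force: [-0.2, -0.4, 0.1]
gripper_width: 19.8
grasp_force: 0.1
```

Emit:
{"op": "drive_tool", "data": {"deltas": [[[1.4,0,0],[0,0,0]],[[1.4,0,0],[0,0,0]],[[1.4,0,0],[0,0,0]],[[1.4,0,0],[0,0,0]],[[1.4,0,0],[0,0,0]],[[0.8,0,0],[0,0,0]],[[0,0,0],[0,0,0]],[[0,0,-2],[0,0,0]],[[0,0,-4],[0,0,0]],[[0,0,-4],[0,0,0]],[[0,0,0],[0,0,0]]]}}

```text
clock: 30.5
position: [606.9, -220.0, 155.1]
ee_rot: [-0.656, 0.755, -0.006, 0.004]
contact_force: [0.5, -0.2, 0.2]
gripper_width: 20.3
grasp_force: 0.0
```

Run:
```python
from h import *
tool()
blobs(get_image("side"),142,(165,110,330,222),80,60)
t=get_image("top")
blobs(t,146,(280,215,340,262),122,60);blobs(t,120,(375,125,425,285),12,60)
```

```text
t 30.5 S [74.7, -164.2] z 155.1 tool x in S [0.0, -100.0] tool z [0.013, -0.004, -1.0] F [0.5, -0.2, 0.2] w 20.3 g 0.0 j6 -0.04
142 px [257.0, 148.0] [8.0, 22.0] S [38.6, -69.8] corners [[64.8, -77.7], [26.8, -95.1], [13.3, -62.2], [49.9, -45.4]]
120 px [399.5, 271.5] [49.0, 25.0] S [-112.5, -219.4] corners [[-140.1, -174.3], [-93.5, -172.3], [-84.7, -265.0], [-131.4, -266.0]]
120 px [381.9, 197.1] [142.8, 39.0] S [27.7, -180.6] corners [[151.2, -100.1], [180.1, -174.6], [-89.0, -256.6], [-115.0, -186.2]]
```

Emit:
{"op": "drive_tool", "data": {"deltas": [[[0,0,0],[0,0,-8.2]],[[0,0,0],[0,0,-8.2]],[[0,0,0],[0,0,-8.2]],[[0,0,0],[0,0,-8.2]],[[0,0,0],[0,0,-8.2]],[[0,0,0],[0,0,-8.2]],[[0,0,0],[0,0,-8.2]],[[0,0,0],[0,0,-8.2]],[[0,0,0],[0,0,-8.2]],[[0,0,0],[0,0,-8.2]],[[0,0,0],[0,0,-8]],[[0,0,0],[0,0,0]]], "claw": 8.0}}

```text
clock: 31.8
position: [601.8, -218.9, 145.9]
ee_rot: [0.998, -0.071, -0.002, -0.0]
contact_force: [0.7, -0.0, 0.3]
gripper_width: 80.2
grasp_force: 0.0
```

Run:
```python
from h import *
tool()
t=get_image("top");s=get_image("side")
for lo in(140,150): blobs(t,lo,(305,225,340,260),124,40)
for lo in(130,140): blobs(s,lo,(300,125,335,180),100,40)
g=cv2.cvtColor(t["img"],cv2.COLOR_RGB2GRAY);print(g[228:256:3,308:338:3])
```

```text
t 31.8 S [69.5, -163.8] z 145.9 tool x in S [100.0, -0.2] tool z [-0.003, 0.001, -1.0] F [0.7, -0.0, 0.3] w 80.2 g 0.0 j6 1.53
[[ 86  88  95  95 100 102 105 107 109 110]
 [ 86  89  93  95  98 101 105 106 109 111]
 [ 84  90  92  94  97 101 104 108 107 111]
 [ 85  87  89  93  98 100 102 106 111 109]
 [ 84  87  91  95  95 100 103 104 108 110]
 [ 85  88  90  92  95  98 103 105 106 109]
 [ 83  86  89  91  93  91  81  62  52  48]
 [ 83  86  80  54  44  43  44  45  44  47]
 [ 56  44  41  38  43  44  45  46  47  49]
 [ 38  41  40  42  45  53  58  66  70  80]]
```

Run:
```python
from h import *
t=get_image("top");s=get_image("side")
im=cv2.resize(cv2.imread("pics/top0.png"),(512,384),interpolation=cv2.INTER_AREA)[:,:,::-1].copy()
for lo in (140,150):
    dd=dict(t,img=im);m=((im.min(2)>lo)).astype(np.uint8);k=np.zeros_like(m);k[228:256,308:336]=1
    c=max(cv2.findContours(m*k,cv2.RETR_EXTERNAL,cv2.CHAIN_APPROX_NONE)[0],key=cv2.contourArea)
    (x,y),r=cv2.minEnclosingCircle(c);print(lo,x,y,r,"S@126",S(at(t,(x,y),126)),"diam",2*r*(916-126)/472)
ims=cv2.resize(cv2.imread("pics/side0.png"),(512,384),interpolation=cv2.INTER_AREA)
g=cv2.cvtColor(ims,cv2.COLOR_BGR2GRAY)
for row in(145,152,160,166):print("side0",g[row,300:334].tolist())
now=cv2.cvtColor(s["img"],cv2.COLOR_RGB2GRAY)
for row in(145,160):print("now",now[row,300:334].tolist())
```

```text
140 322.5 242.0 7.159010887145996 S@126 [-83.5, -55.8] diam 23.964485596802277
150 324.0 245.0 5.099119663238525 S@126 [-88.2, -58.7] diam 17.069087008298453
side0 [50, 50, 50, 50, 50, 51, 50, 51, 55, 61, 66, 70, 72, 76, 78, 80, 83, 85, 90, 94, 98, 102, 106, 109, 103, 83, 61, 52, 49, 51, 51, 49, 50, 50]
side0 [121, 121, 120, 121, 120, 120, 119, 110, 90, 74, 70, 72, 75, 77, 77, 79, 81, 84, 88, 93, 99, 104, 108, 107, 97, 80, 67, 61, 58, 55, 53, 52, 51, 51]
side0 [120, 121, 119, 119, 120, 118, 113, 99, 81, 72, 71, 74, 75, 77, 79, 80, 83, 87, 92, 98, 104, 109, 113, 116, 120, 122, 121, 121, 121, 122, 121, 121, 121, 121]
side0 [119, 119, 120, 120, 118, 117, 110, 91, 75, 71, 73, 76, 77, 78, 79, 81, 85, 90, 96, 102, 107, 111, 115, 118, 120, 121, 121, 121, 121, 122, 121, 121, 121, 120]
now [51, 51, 51, 49, 51, 51, 50, 51, 55, 61, 66, 70, 73, 76, 79, 80, 83, 84, 90, 93, 97, 101, 106, 109, 103, 84, 62, 52, 50, 50, 50, 50, 50, 51]
now [120, 120, 120, 120, 119, 120, 114, 100, 81, 72, 71, 74, 76, 77, 78, 81, 83, 87, 92, 98, 103, 108, 112, 115, 119, 121, 121, 122, 122, 121, 122, 122, 122, 121]
```

Emit:
{"op": "drive_tool", "data": {"deltas": [[[-2,-1.5,-1],[0,0,0]],[[-3,-2,-1],[0,0,0]],[[-3.2,-2.2,0],[0,0,0]],[[-3.2,-2.2,0],[0,0,0]],[[-2.5,-2,0],[0,0,0]],[[-1.3,-1,0],[0,0,0]],[[0,0,0],[0,0,0]]]}}

```text
clock: 32.7
position: [466.7, -89.1, 168.3]
ee_rot: [0.998, -0.07, 0.0, -0.0]
contact_force: [0.9, 0.4, -0.4]
gripper_width: 79.7
grasp_force: 0.0
```

Run:
```python
from h import *
tool()
t=get_image("top")
g=cv2.cvtColor(t["img"],cv2.COLOR_RGB2GRAY).astype(int)
m=np.zeros(g.shape,np.uint8);m[125:290,362:428]=g[125:290,362:428]>120
n,l,st,ce=cv2.connectedComponentsWithStats(m);print([(st[i].tolist(),S(at(t,ce[i],14))) for i in range(1,n) if st[i][4]>20])
```

```text
t 32.7 S [-82.4, -54.1] z 168.3 tool x in S [100.0, -0.0] tool z [0.001, 0.0, -1.0] F [0.9, 0.4, -0.4] w 79.7 g 0.0 j6 1.28
[([362, 133, 2, 17, 26], [140.1, -136.7]), ([362, 237, 12, 14, 95], [-68.3, -153.7]), ([373, 237, 30, 7, 31], [-57.8, -194.4])]
```

Emit:
{"op": "drive_tool", "data": {"deltas": [[[0,0,2],[0,0,0]],[[0,0,2.5],[0,0,0]],[[0,0,2],[0,0,0]],[[0,0,1.2],[0,0,0]],[[0,0,0.8],[0,0,0]],[[0,0,0.4],[0,0,0]],[[0,0,0.4],[0,0,0]],[[0,0,0],[0,0,0]]]}}

```text
clock: 33.55
position: [467.9, -90.2, 74.7]
ee_rot: [0.997, -0.071, -0.0, 0.0]
contact_force: [-0.3, 0.4, 0.0]
gripper_width: 79.9
grasp_force: 0.0
```

Emit:
{"op": "drive_tool", "data": {"deltas": [[[0,0,0.2],[0,0,0]],[[0,0,0.2],[0,0,0]],[[0,0,0],[0,0,0]]], "claw": 4.5}}

```text
clock: 33.85
position: [467.6, -90.0, 70.8]
ee_rot: [0.998, -0.071, 0.0, -0.0]
contact_force: [0.5, 0.3, -0.2]
gripper_width: 44.8
grasp_force: 0.0
```

Run:
```python
from h import *
tool()
s=get_image("side")
cv2.imwrite("pics/h.png",cv2.resize(s["img"][60:220,230:400,::-1],(637,600),interpolation=cv2.INTER_CUBIC))
g=cv2.cvtColor(s["img"],cv2.COLOR_RGB2GRAY)
print(g[112:180:3,300:330:2])
```

```text
t 33.85 S [-81.4, -54.9] z 70.8 tool x in S [100.0, -0.2] tool z [0.0, 0.0, -1.0] F [0.5, 0.3, -0.2] w 44.8 g 0.0 j6 1.28
[[ 98  48  24  34  41  42  36  27  26  28  22  22  26  24  29]
 [ 97  49  21  32  38  36  31  24  23  33  31  22  25  26  28]
 [ 97  49  23  34  36  38  31  22  26  29  25  22  20  26  27]
 [103  59  21  30  34  36  30  23  27  29  30  28  21  27  24]
 [ 99  56  22  26  27  25  25  21  26  28  27  20  21  26  22]
 [ 56  40  24  22  22  19  25  22  28  29  27  23  23  26  44]
 [ 51  35  26  28  24  31  40  26  27  26  25  28  25  33  69]
 [ 51  36  24  32  33  37  41  32  26  29  29  38  26  21  50]
 [ 51  39  21  27  25  27  26  24  25  26  29  46  28  20  48]
 [ 51  44  39  36  28  23  23  23  25  32  52 112 103  42  56]
 [ 52  52  53  55  43  22  20  19  30  57  90 132 124  57  61]
 [ 52  52  51  54  43  26  30  26  34  62  83 107 105  49  61]
 [ 85  75  66  62  44  24  28  23  38  67  88 109 103  49  52]
 [124 124 123  97  44  24  24  21  43  72  88 111  98  59  52]
 [124 124 123  93  39  26  29  24  46  73  94 112 117 112 104]
 [123 124 123  95  48  35  30  27  51  75 101 114 121 123 124]
 [123 123 123 114  78  70  69  67  71  85 105 115 122 125 125]
 [124 124 123 116  79  75  79  81  86  97 108 116 122 125 125]
 [123 122 123 114  78  76  78  83  87  99 109 117 124 125 124]
 [124 123 123 117  91  79  80  82  89 101 111 118 125 125 125]
 [123 124 124 123 122 118 112 107 109 112 119 122 123 124 123]
 [122 123 123 123 123 123 124 123 123 124 125 123 124 123 123]
 [122 122 122 122 123 122 123 123 123 124 124 123 123 123 124]]
```

The fingers straddle the bottle: the tip row is about 158 and the bottle base about 172. Now I'll grip.

Emit:
{"op": "drive_tool", "data": {"deltas": [[[0,0,0],[0,0,0]],[[0,0,0],[0,0,0]],[[0,0,0],[0,0,0]],[[0,0,0],[0,0,0]],[[0,0,0],[0,0,0]]], "claw": 2.4}}

```text
clock: 34.4
position: [468.0, -90.0, 71.2]
ee_rot: [0.998, -0.07, 0.0, -0.0]
contact_force: [-0.2, 1.5, 2.8]
gripper_width: 26.9
grasp_force: 59.0
```

Emit:
{"op": "drive_tool", "data": {"deltas": [[[0,0,-0.3],[0,0,0]],[[0,0,-0.7],[0,0,0]],[[0,0,-1.5],[0,0,0]],[[0,0,-2],[0,0,0]],[[0,0,-2],[0,0,0]],[[0,0,-1.5],[0,0,0]],[[0,0,0],[0,0,0]]]}}

```text
clock: 35.1
position: [469.0, -90.1, 153.0]
ee_rot: [0.998, -0.07, 0.002, -0.0]
contact_force: [0.0, 0.6, -1.7]
gripper_width: 26.5
grasp_force: 58.9
```

Run:
```python
from h import *
tool()
```

```text
t 35.1 S [-80.0, -54.7] z 153.0 tool x in S [100.0, -0.1] tool z [0.005, 0.0, -1.0] F [0.0, 0.6, -1.7] w 26.5 g 58.9 j6 1.28
```

Emit:
{"op": "drive_tool", "data": {"deltas": [[[0.6,-1,0],[0,0,0]],[[1.2,-2,0],[0,0,0]],[[1.6,-2.8,0],[0,0,0]],[[1.6,-2.8,0],[0,0,0]],[[1.6,-2.8,0],[0,0,0]],[[1.6,-2.8,0],[0,0,0]],[[1.6,-2.8,0],[0,0,0]],[[1.6,-2.8,0],[0,0,0]],[[1.4,-2.5,0],[0,0,0]],[[1,-1.8,0],[0,0,0]],[[0.55,-1.2,0],[0,0,0]],[[0,0,0],[0,0,0]]]}}

```text
clock: 36.3
position: [645.3, 141.6, 148.8]
ee_rot: [0.998, -0.07, -0.001, 0.001]
contact_force: [0.0, 0.4, -0.5]
gripper_width: 26.6
grasp_force: 59.0
```

Run:
```python
from h import *
tool()
t=get_image("top");s=get_image("side")
g=cv2.cvtColor(s["img"],cv2.COLOR_RGB2GRAY)
m=np.zeros(g.shape,np.uint8);m[235:290,130:200]=(g[235:290,130:200]>150)
m=cv2.morphologyEx(m,cv2.MORPH_CLOSE,np.ones((7,7)))
n,l,st,ce=cv2.connectedComponentsWithStats(m);print("card side",[(st[i].tolist(),S(at(s,ce[i],7))) for i in range(1,n) if st[i][4]>60])
g=cv2.cvtColor(t["img"],cv2.COLOR_RGB2GRAY)
m=np.zeros(g.shape,np.uint8);m[125:290,362:428]=g[125:290,362:428]>120
n,l,st,ce=cv2.connectedComponentsWithStats(m);print("bin",[(st[i].tolist(),S(at(t,ce[i],14))) for i in range(1,n) if st[i][4]>20])
```

```text
t 36.3 S [62.4, 199.2] z 148.8 tool x in S [100.0, -0.0] tool z [-0.002, -0.001, -1.0] F [0.0, 0.4, -0.5] w 26.6 g 59.0 j6 0.97
card side [([151, 248, 34, 20, 370], [68.9, 197.1])]
bin [([362, 133, 2, 29, 38], [129.9, -136.9]), ([365, 153, 13, 35, 382], [78.6, -157.7]), ([384, 184, 21, 37, 424], [20.2, -204.7])]
```

Emit:
{"op": "drive_tool", "data": {"deltas": [[[0.1,0.1,1.5],[0,0,0]],[[0,0,2.5],[0,0,0]],[[0,0,3],[0,0,0]],[[0,0,2.5],[0,0,0]],[[0,0,2],[0,0,0]],[[0,0,1.2],[0,0,0]],[[0,0,0.5],[0,0,0]],[[0,0,0.3],[0,0,0]],[[0,0,0],[0,0,0]]]}}

```text
clock: 37.3
position: [646.5, 139.0, 16.5]
ee_rot: [0.998, -0.071, 0.001, -0.0]
contact_force: [-0.5, 0.1, 0.5]
gripper_width: 26.4
grasp_force: 59.0
```

Run:
```python
from h import *
tool()
```

```text
t 37.3 S [64.0, 196.9] z 16.5 tool x in S [100.0, -0.2] tool z [0.001, 0.0, -1.0] F [-0.5, 0.1, 0.5] w 26.4 g 59.0 j6 0.97
```

Emit:
{"op": "drive_tool", "data": {"deltas": [[[-0.1,-0.05,0.4],[0,0,0]],[[0,0,0.2],[0,0,0]],[[0,0,0.1],[0,0,0]],[[0,0,0],[0,0,0]]]}}

```text
clock: 37.7
position: [645.2, 139.7, 8.8]
ee_rot: [0.998, -0.071, -0.0, 0.0]
contact_force: [-0.3, 0.0, -0.3]
gripper_width: 26.6
grasp_force: 59.0
```

Emit:
{"op": "drive_tool", "data": {"deltas": [[[0,0,0.1],[0,0,0]],[[0,0,0],[0,0,0]]]}}

```text
clock: 37.9
position: [645.5, 139.8, 8.3]
ee_rot: [0.998, -0.07, 0.0, -0.0]
contact_force: [-0.9, -0.5, 1.7]
gripper_width: 26.5
grasp_force: 59.2
```

Contact is starting, so I'll release gently and retreat straight up.

Emit:
{"op": "drive_tool", "data": {"deltas": [[[0,0,0.03],[0,0,0]],[[0,0,0],[0,0,0]]]}}

```text
clock: 38.1
position: [645.5, 139.8, 8.2]
ee_rot: [0.998, -0.07, 0.0, -0.0]
contact_force: [-1.4, 0.3, 4.7]
gripper_width: 26.3
grasp_force: 59.2
```

Emit:
{"op": "drive_tool", "data": {"deltas": [[[0,0,0],[0,0,0]],[[0,0,0],[0,0,0]],[[0,0,0],[0,0,0]],[[0,0,0],[0,0,0]]], "claw": 5.0}}

```text
clock: 38.5
position: [645.1, 139.6, 7.1]
ee_rot: [0.998, -0.071, -0.0, 0.0]
contact_force: [0.0, 0.5, -0.5]
gripper_width: 50.1
grasp_force: 0.0
```

Emit:
{"op": "drive_tool", "data": {"deltas": [[[0,0,-0.5],[0,0,0]],[[0,0,-1],[0,0,0]],[[0,0,-2],[0,0,0]],[[0,0,-3],[0,0,0]],[[0,0,-4],[0,0,0]],[[0,0,-4],[0,0,0]],[[3,0,-2],[0,0,0]],[[4,-2,0],[0,0,0]],[[3,-2,0],[0,0,0]],[[0,0,0],[0,0,0]]]}}

```text
clock: 39.5
position: [752.3, 166.5, 170.5]
ee_rot: [0.998, -0.071, -0.0, -0.0]
contact_force: [-0.3, 0.6, -1.1]
gripper_width: 50.0
grasp_force: 0.0
```

Run:
```python
from h import *
tool()
t=get_image("top");s=get_image("side")
a=cv2.resize(t["img"][90:290,160:430,::-1],(400,296),interpolation=cv2.INTER_CUBIC);b=cv2.resize(s["img"][90:310,120:390,::-1],(400,326),interpolation=cv2.INTER_CUBIC)
c=cv2.resize(t["img"][135:250,160:220,::-1],(157,300),interpolation=cv2.INTER_CUBIC);c2=cv2.resize(s["img"][200:300,120:280,::-1],(400,250),interpolation=cv2.INTER_CUBIC)
o=np.zeros((600,800,3),np.uint8);o[:296,:400]=a;o[296:600,:400]=b[:304];o[:300,420:577]=c;o[320:570,400:800]=c2
cv2.imwrite("pics/i.png",o)
```

```text
t 39.5 S [164.9, 238.7] z 170.5 tool x in S [100.0, -0.2] tool z [-0.0, 0.0, -1.0] F [-0.3, 0.6, -1.1] w 50.0 g 0.0 j6 1.0
```

View pics/i.png

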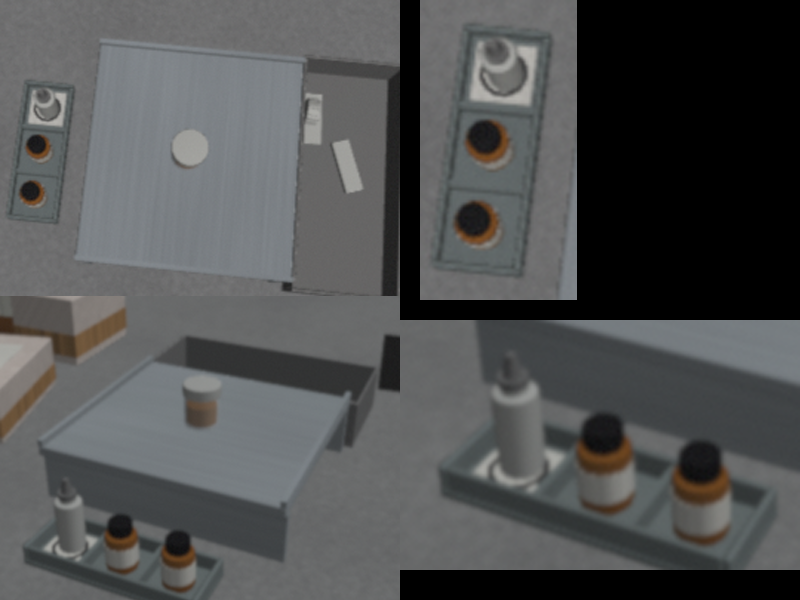

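The bottle stands upright within the ring (about (505,75) and (518,470) in the composite). The stand holds only the pot, both cassettes and the cap are in the bin, and the brown bottles are undisturbed.

```bash
python3 -c "
from bench import arm
print(arm.job_done())"
```

```text
the job is handed in; nothing more can be done
None
```

The job is handed in at about 39.5 s of the 67 s limit: both cassettes and the cap were swept into the bin, the dropper bottle stands upright on the ring-marked card, and the pot and brown bottles show no movement in the last pictures.

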